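# Click the clamp's turning key onto its square spindle

## Robot

A 6-joint arm with a two-finger parallel gripper is mounted at the origin on the work surface. World frame = base frame: x ahead of the robot, y to its left, z up, the work surface at z = 0. Lengths are in m, angles in rad, forces in N, time in s.
With the tool pointing down it reaches from about 0.425 to 0.95 m from the base axis. Payload 3.5 kg.
Tool frame: the origin (TCP) lies between the finger pads; the fingertips stand 22 mm ahead of it and the grasp point (between the pads) lies 3 mm ahead of it (ctrl.nose_length is the z of the fingertips in the tool frame, in m); z points along the fingers, y is the line along which they close (so a half turn about z gives the same grasp; the last joint's range is limited). The gripper opens to 85 mm and grips with 20 to 120 N. Pads are 22 mm wide; open, the fingers measure 114 mm over their backs; the gripper's body (76 mm by 85 mm) begins 54 mm behind the grasp point. The pads swing forward as they close: fully open they stand 13 mm farther back than shut.
Start: joints at [1.021, 0.286, 1.577, -0, 1.279, -0.15], TCP at [0.263, 0.622, 0.225] pointing down, gripper open.
Joint ranges: [-2.77, 2.77], [-0.9, 2.22], [0.21, 2.48], [-1.53, 4.67], [0.24, 2.81], [-2.84, 2.84]. Speed limits (rad/s): [2.79, 2.79, 3.14, 3.14, 3.14, 3.14].

## Interface

Orientations are given as a unit quaternion [x, y, z, w].
In Python, from plant import ctrl gives the robot as it stands. The module is installed in compiled form; this text tells all that it offers.
- The arm moves only by the tool send_rows, never from a script. Its argument "rows" is text: rows parted by semicolons, each of 7 numbers parted by spaces: the turn, a rotation vector about the tool's x, y, z in degrees, then the shift along the tool's x, y, z in mm, then the opening, from -1 (shut) to 1 (fully open). A call has 1 to 8 rows; each row is the pose to reach, as a shift and turn from the pose commanded when the call began, along the tool's axes at that moment; what a row does not reach only later rows make up. A row lasts 1/8 s, in which the tool goes at most 62.5 mm and 10.7 degrees, less where a joint would pass 70% of its speed; a pose out of reach is approached as far as the arm can. A call with a gripper value outside its range is refused whole. The fingers move at their own pace and stop on an object; "grip_force" is the grip in N (left out, the last holds). Time passes only in rows, so rows that repeat a pose let the fingers close. It gives the time, the measured TCP pose, the force, the opening and the grip force at its end, in the units of the state.
- ctrl.get_state(): the state, without advancing time (a new reading comes with each control period).
- ctrl.read_camera(name): name is "scene" or "top"; returns a dict with "color" (384x512x3 uint8, red, green, blue), "fx", "fy", "cx", "cy" (pixels), "extrinsics" (4x4, takes a point from world to camera coordinates). Camera axes: x right, y down, z forward; pixel columns grow to the right and rows downward; lengths in m; the calibration is good to about 2 mm. A picture is of the moment at which its call begins. There is no depth.
- ctrl.sign_off(): hands the job in; it is judged then, once.
Trained networks look in a picture, given as the dict that the camera call returned (one of the last four; its "shot" number tells which), for a name from the list of things; names that differ only in an ending like _2 or _b are one class to them, and where a whole thing is asked for, a point or a joint stands for the part that bears it (a point fixed in the world has none). Each returns a list of dicts, best first, with "p" (0 to 1); they miss things now and then, are a little off and sometimes report something else, mostly with a low value. They report only what shows in the picture. A call takes as long as a camera call. They do not tell look-alikes from the thing itself.
- ctrl.look_for(picture, target): "position" ([x, y, z] in m, in the coordinates of the camera as it stood for that picture, good to about 4 mm: the middle of the surface that is visible of it).
The state is a dict: "time": time; "qpos": joint angles; "dq": joint speeds; "joint_efforts": joint torques, N m; "eef_pos": TCP position; "tcp_rot": TCP orientation; "contact_force": force on the tool from outside, world axes, zero at the start; "wrist_torque": the same for the moment, N m; "opening": opening from 0.0 (shut) to 1.0 (fully open); "finger_force": force on a finger pad.
Only numpy, scipy, OpenCV 4.12 (cv2) and the standard library are available. Lean on these libraries where they do the work, as an engineer would, in place of code of your own. Each camera call takes 0.05 s, during which the arm holds its last target. There are 200 camera calls.

## Task

Take the turning key with the blue grip out of the red tray and push it, mouth down, onto the upright square spindle of the white specimen clamp until the spring ball clicks in and the key sits fully home, then let go of it. The spindle may stand at any angle, so find by feel or sight how the key fits and never force it; leave the yellow key, the jar and the tube rack where they are.

Things in the scene. Friction and masses are not known exactly. Their poses are not given: they have to be found in the camera images.
- key: turning key with the blue grip, standing mouth down in the red tray, 63 mm tall, 120 g. Origin: centre of its underside (socket mouth); z up. Lower part: steel block 30 x 30 x 29 mm with a square hole 15.6 mm wide, sides parallel to the key's x and y, 25 mm deep from below; a groove for the ball runs round inside the hole, 4.25 to 13.75 mm above the mouth
- key_grip (a point): middle of the key's flat blue grip, 48 mm above its underside, axes as the key's. The grip is 34 mm along x, 16 mm thick along y (pinch it across y), and reaches from 29 to 63 mm above the underside
- tray: shallow red tray, fixed, 110 mm (x) by 200 mm (y), floor 4 mm thick, rim 14 mm high, walls 4 mm. Origin: centre of its underside. The two keys stand on its floor about 100 mm apart along y, either one on either side
- clamp: white specimen clamp, bolted down: a gearbox 84 x 80 mm, top 50 mm above the bench, on a bed that runs on in its +x to two dark jaws (46 mm high, the near one starts 120 mm from the spindle axis) with a brass specimen between them. Origin: on the bench, under the spindle axis; z up. The steel spindle stands up out of the gearbox
- spindle_seat (a point): on the spindle's axis, 60 mm above the bench, on top of its black rubber washer (32 mm across, gives 1 mm per 6 N, at most 3.5 mm): the key's underside rests here when home. Axes as the clamp's, z up. Above it stands the square: 14 mm wide, 20 mm high. A key at the right angle (within about 5 degrees) slides on freely until its mouth is about 12 mm above this point, where it meets the ball
- spindle_top (a point): on the axis, top of the square, 20 mm above spindle_seat; the last 2.5 mm are bevelled at 45 degrees to a 9 mm top. This point has the clamp's axes, NOT the square's: the square stands at a random, unmeasured angle, 10 to 45 degrees off them; any of the four ways round fits. It turns only stiffly (0.4 N m). At a wrong angle the key's mouth stays on the bevel, 16 to 20 mm above spindle_seat
- ball (a joint): spring ball (10 mm) in one side of the square, centred 9 mm above spindle_seat: 0 = out (3.8 mm proud), grows as it is pressed in (m, at most 0.0038; the key presses it about 0.0015 to 0.0025). Pushing past it takes about 6 to 15 N; 1 to 3 mm above home it clicks out into the key's groove, then press on down to the washer. Over 60 N between key and clamp is forcing
- spare_key: a key of the same outer shape and size with a yellow grip and a smaller hole that does not fit, standing in the same tray; leave it. Origin: centre of its underside
- jar: closed specimen jar with a white cap, 48 mm across, 70 mm tall, loose on the bench. Origin: centre of its underside
- tube_rack: metal rack 150 x 70 mm with eight blue-capped tubes, 104 mm tall, loose on the bench. Origin: centre of its underside
Mind the look-alikes: they are no part of the job. What is shaped like the key but pink or purple is not meant.

How it is judged:
On the way:
1. the blue key, on the spindle, presses the spring ball in (value of joint ball above 0.0008 m and horizontal distance between key and spindle_seat below 0.004 m and z of key in the frame of spindle_seat below 0.013 m), for 0.02 s.
At the end, for the whole second after the job is handed in: the blue key sits upright on the spindle, its underside less than 1.5 mm above the washer's top and within 3 mm of the axis, tilted less than 4 degrees, the ball out again in the groove (pressed in less than 0.6 mm), at rest and released (z of key in the frame of spindle_seat below 0.0015 m and horizontal distance between key and spindle_seat below 0.003 m and angle between key's own z axis and vertical below 0.07 rad and value of joint ball below 0.0006 m and linear speed of key below 0.02 m/s); the robot touches nothing.
It fails at once if the blue key is forced: pressed against the clamp with more than 60 N (contact force between key and clamp above 60 N).
It fails at once if the yellow key is moved by more than 20 mm (distance of spare_key from where it was at the start of the episode above 0.02 m).
It fails at once if the jar is moved by more than 20 mm (distance of jar from where it was at the start of the episode above 0.02 m).
It fails at once if the tube rack is moved by more than 20 mm (distance of tube_rack from where it was at the start of the episode above 0.02 m).
It also fails if it takes over 72 s, if anything falls off the work surface, if the arm or the gripper's body presses on something with over 40 N, if the wrist force passes 120 N, or if a joint passes its speed limit or range.

## Working session

There is one attempt and no reset: what is moved stays moved. The work goes in short steps, Python scripts to look and compute and a tool call to move; the robot and the scene stay as the last step left them, time stands still between calls to the robot, and variables do not carry over. Pictures are saved under pics/ and viewed, at most 10 in all, crops included, and the job is handed in when it is done.

Besides the shell and the picture viewer there is one more tool, called after "Request:" by a JSON object that holds its "op" and its "data". send_rows: Moves the arm, as the interface text tells. Its arguments: {"type":"object","properties":{"rows":{"type":"string"},"grip_force":{"type":"number"}},"required":["rows"]}

```bash
mkdir -p pics; cat > h.py <<'E'
import numpy as np, cv2
from plant import ctrl
def save(p,n,crop=None,s=1):
    c=cv2.cvtColor(p["color"],cv2.COLOR_RGB2BGR)
    if crop: x0,y0,x1,y1=crop; c=c[y0:y1,x0:x1]
    cv2.imwrite("pics/"+n,cv2.resize(c,None,fx=s,fy=s,interpolation=cv2.INTER_CUBIC))
def toworld(p,X):
    E=np.array(p["extrinsics"]); return E[:3,:3].T@(np.array(X)-E[:3,3])
def proj(p,X):
    E=np.array(p["extrinsics"]); c=E[:3,:3]@np.array(X)+E[:3,3]
    return np.array([p["fx"]*c[0]/c[2]+p["cx"],p["fy"]*c[1]/c[2]+p["cy"]])
def ray(p,u,v,z):
    E=np.array(p["extrinsics"]); R=E[:3,:3]; o=-R.T@E[:3,3]
    d=R.T@np.array([(u-p["cx"])/p["fx"],(v-p["cy"])/p["fy"],1]); return o+d*(z-o[2])/d[2]
E
python3 - <<'E'
from h import *
a=ctrl.read_camera("scene");b=ctrl.read_camera("top")
c=np.hstack([a["color"],b["color"]])
save(a,"s.png",s=1.5);save(b,"t.png",s=1.5)
for n,p in(("scene",a),("top",b)):
    E=np.array(p["extrinsics"]);print(n,p["fx"],(-E[:3,:3].T@E[:3,3]).round(3))
    for t in("key","spare_key","tray","clamp","spindle_top","jar","tube_rack"):
        for r in ctrl.look_for(p,t)[:4]:
            w=toworld(p,r["position"]);print(t,round(r["p"],2),w.round(3),proj(p,w).round(0))
print(ctrl.get_state())
E
```

```text
scene 444.8720923151355 [ 1.318 -0.139  0.825]
key 0.74 [ 0.454 -0.349  0.029] [ 77. 202.]
key 0.71 [ 0.377 -0.211  0.033] [131. 173.]
key 0.69 [ 0.488 -0.232  0.035] [125. 202.]
key 0.55 [ 0.379 -0.296  0.029] [ 99. 179.]
spare_key 0.88 [ 0.544 -0.147  0.032] [162. 213.]
spare_key 0.46 [ 0.507 -0.186  0.01 ] [146. 211.]
tray 0.56 [ 0.509 -0.185  0.01 ] [146. 211.]
clamp 0.57 [0.589 0.194 0.032] [300. 202.]
spindle_top 0.89 [0.589 0.197 0.037] [302. 200.]
jar 0.66 [ 0.739 -0.03   0.053] [226. 261.]
tube_rack 0.69 [0.483 0.426 0.062] [369. 153.]
top 379.1661119821069 [0.383 0.05  1.173]
key 0.52 [ 0.446 -0.345  0.041] [389. 221.]
key 0.52 [ 0.371 -0.294  0.05 ] [375. 247.]
key 0.41 [ 0.375 -0.099  0.055] [309. 248.]
spare_key 0.67 [ 0.533 -0.137  0.051] [319. 194.]
tray 0.58 [ 0.508 -0.181  0.006] [331. 204.]
clamp 0.97 [0.563 0.207 0.041] [204. 188.]
spindle_top 0.8 [0.563 0.204 0.035] [205. 188.]
spindle_top 0.71 [ 0.534 -0.138  0.05 ] [319. 194.]
jar 0.69 [ 0.714 -0.024  0.071] [279. 134.]
tube_rack 0.56 [0.461 0.432 0.074] [125. 223.]
{'time': 0.8, 'qpos': array([ 1.02104302e+00,  2.86286096e-01,  1.57670735e+00, -3.91017148e-05,
        1.27854603e+00, -1.49972186e-01]), 'dq': array([ 3.74013043e-06, -3.23824549e-04,  1.36610750e-03, -1.54423764e-04,
       -1.83875788e-03, -8.54075941e-05]), 'joint_efforts': array([ 9.58561554e-05, -4.05915713e+01, -2.92924297e+01, -8.05516447e-05,
        4.32272345e-04, -1.32198159e-05]), 'eef_pos': array([0.26268311, 0.62178459, 0.22513016]), 'tcp_rot': array([1.98556553e-01, 9.80089432e-01, 1.85604268e-05, 2.67015328e-05]), 'contact_force': array([ 0.24058985,  0.45887723, -0.24777807]), 'wrist_torque': array([ 0.0220978 , -0.00061663,  0.02796428]), 'finger_force': 0.0, 'opening': 0.9994635302299207}
```

View pics/s.png

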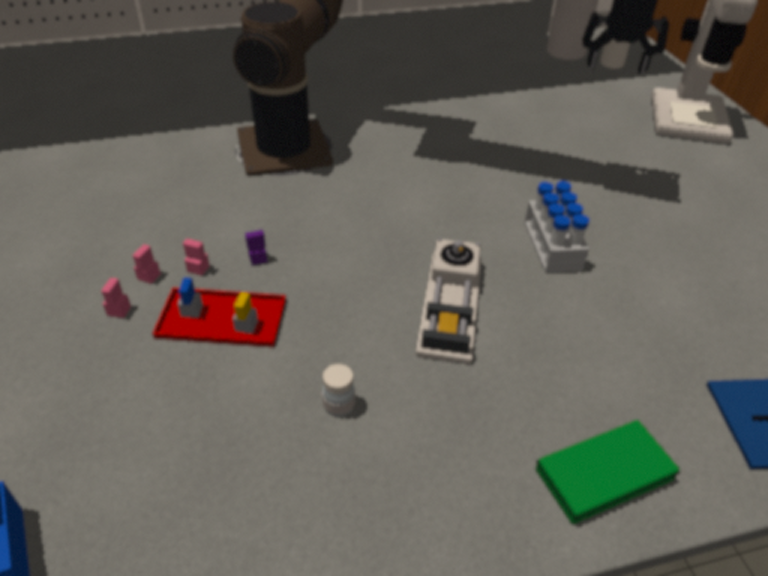

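View pics/t.png

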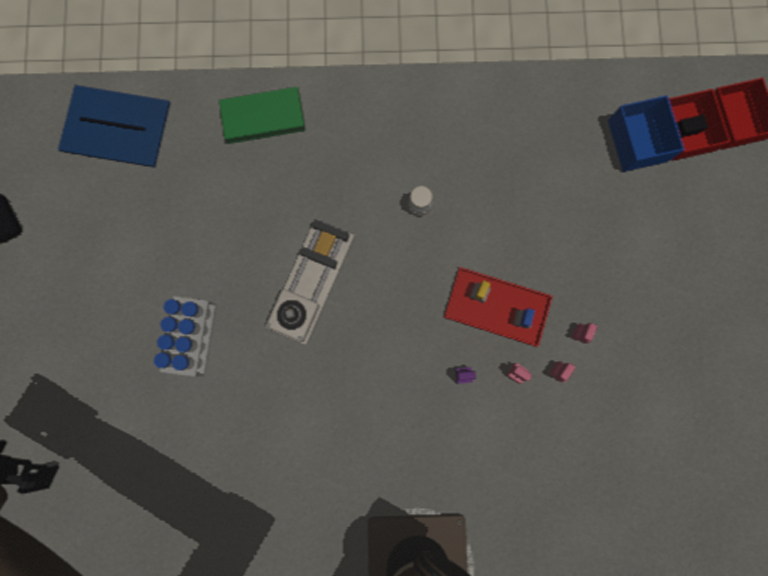

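The blue-gripped key stands in the red tray at scene (125,199) and top (349,211), native pixels. The others are:
- the yellow key in the tray at top (322,193)
- pink look-alikes at top (390,221), (345,248) and (374,247)
- a purple look-alike at top (309,249)

Only the blue one in the tray fits. Next I'll view one enlarged crop with the key and the spindle.

```bash
python3 - <<'E'
from h import *
a=ctrl.read_camera("scene");b=ctrl.read_camera("top")
f=lambda p,x,y,w=46,h=36:cv2.resize(cv2.cvtColor(p["color"],4)[y-h//2:y+h//2,x-w//2:x+w//2],(396,298),interpolation=cv2.INTER_CUBIC)
cv2.imwrite("pics/c.png",np.vstack([np.hstack([f(a,125,199),f(b,345,208)]),np.hstack([f(a,304,168),f(b,194,208)])]))
# colour blobs
for n,p,x,y in(("s",a,125,197),("t",b,349,211)):
    c=p["color"].astype(int);m=np.zeros(c.shape[:2],np.uint8)
    m[(c[...,2]>c[...,0]+25)&(c[...,2]>c[...,1]+10)]=1
    mm=np.zeros_like(m);mm[y-16:y+16,x-16:x+16]=m[y-16:y+16,x-16:x+16]
    q=np.argwhere(mm)[:,::-1];print(n,q.mean(0),len(q),cv2.minAreaRect(q.astype(np.float32)))
    print(ray(p,*q.mean(0),0.052))
E
```

```text
s [124.13970588 193.02205882] 136 ((124.0, 193.0), (18.0, 8.0), 90.0)
[ 0.47335977 -0.23058014  0.052     ]
t [351.7704918  211.24590164] 61 ((351.6470642089844, 211.41177368164062), (5.3357834815979, 11.641709327697754), 14.03624439239502)
[ 0.47887954 -0.23159836  0.052     ]
```

View pics/c.png

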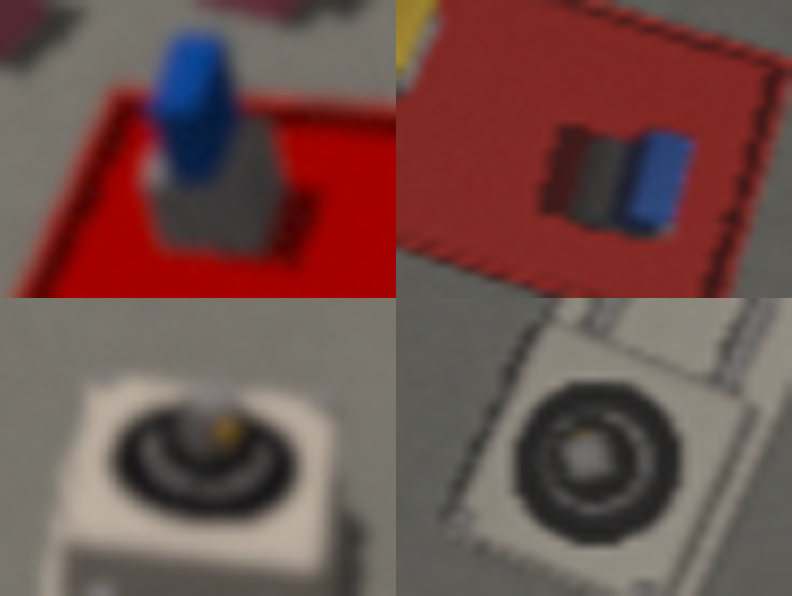

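The crop confirms the blue key. The ball shows gold at the lower left, on the spindle's side, in both views. Next I'll fit the key's pose and the spindle's axis and ball.

```bash
cat >> h.py <<'E'
from scipy.optimize import minimize
def box(cx,cy,yaw,lx,ly,z0,z1):
    c,s=np.cos(yaw),np.sin(yaw)
    return [(cx+c*a-s*b,cy+s*a+c*b,z) for z in(z0,z1) for a in(-lx/2,lx/2) for b in(-ly/2,ly/2)]
def render(p,pts,u0,v0,n,S=8):
    P=np.array([(proj(p,q)-[u0,v0]+.5)*S-.5 for q in pts]).astype(np.float32)
    m=np.zeros((n*S,n*S),np.uint8);h=cv2.convexHull(P)
    cv2.fillConvexPoly(m,np.round(h*16).astype(np.int32),255,shift=4)
    return cv2.resize(m,(n,n),interpolation=cv2.INTER_AREA)/255.
E
python3 - <<'E'
from h import *
a=ctrl.read_camera("scene");b=ctrl.read_camera("top")
def blue(p,u,v,n):
    c=p["color"][v:v+n,u:u+n].astype(float); d=c[...,2]-np.maximum(c[...,0],c[...,1]); d[d<0]=0
    return np.clip(d/np.percentile(d,97 if n<30 else 95)*1.2,0,1)
V=[(a,112,180,28),(b,338,198,28)]
D=[blue(*v) for v in V]
def cost(x,ks):
    pts=box(x[0],x[1],x[2],.034,.016,.033,.067)
    return sum(((cv2.GaussianBlur(render(V[k][0],pts,*V[k][1:]),(0,0),.6)-D[k])**2).sum() for k in ks)
for ks in([0],[1],[0,1]):
    best=min((minimize(cost,[.475,-.232,t],args=(ks,),method="Nelder-Mead",options=dict(initial_simplex=[[.475,-.232,t],[.483,-.232,t],[.475,-.224,t],[.475,-.232,t+.2]])) for t in np.radians([-45,-15,15,45])),key=lambda r:r.fun)
    print(ks,best.x[:2].round(4),np.degrees(best.x[2]).round(1),best.fun)
# clamp
for n,p,u,v in(("s",a,304,168),("t",b,194,208)):
    g=p["color"][v-22:v+22,u-25:u+25].astype(float)
    d=(g.mean(2)<75).astype(np.uint8);k,l,st,ce=cv2.connectedComponentsWithStats(d);
    i=l==l[22+0,25-9] if 0 else None
    j=min(range(1,k),key=lambda j:np.hypot(*(ce[j]-[25,22])) if st[j,4]>40 else 99)
    cn,_=cv2.findContours((l==j).astype(np.uint8),0,1);e=cv2.fitEllipse(max(cn,key=len));print(n,"ring",np.array(e[0])+[u-25,v-22],e[1:],ray(p,*(np.array(e[0])+[u-25,v-22]),.05).round(4))
    y=g[...,:2].mean(2)-g[...,2];y[np.hypot(*np.mgrid[-22:22,-25:25])>9]=0
    w=np.clip(y-25,0,None);r,c=np.mgrid[:44,:50];q=np.array([(w*c).sum(),(w*r).sum()])/w.sum()+[u-25,v-22];print("ball",q,(w>0).sum(),y.max(),ray(p,*q,.069).round(4))
    for z in(.055,.06,.08):print(z,ray(p,*(np.array(e[0])+[u-25,v-22]),z).round(4))
E
```

```text
[0] [ 0.4722 -0.2304] -2.6 18.94153461471347
[1] [ 0.4785 -0.2303] -28.6 16.76520667142542
[0, 1] [ 0.4761 -0.2306] -3.2 45.878053549978034
s ring [304.45046997 169.88792419] ((11.88558578491211, 20.141578674316406), 96.24935150146484) [0.4942 0.2369 0.05  ]
ball [306.83471074 165.5785124 ] 9 51.0 [0.4996 0.2396 0.069 ]
0.055 [0.4995 0.2345 0.055 ]
0.06 [0.5048 0.2321 0.06  ]
0.08 [0.5261 0.2224 0.08  ]
t ring [193.88817024 209.4368763 ] ((18.1293888092041, 19.003093719482422), 14.519933700561523) [0.498  0.2371 0.05  ]
ball [nan nan] 0 22.5 [nan nan nan]
0.055 [0.4975 0.2363 0.055 ]
0.06 [0.4969 0.2355 0.06  ]
0.08 [0.4949 0.2321 0.08  ]<stdin>:22: RuntimeWarning: invalid value encountered in divide
```

```bash
python3 - <<'E'
from h import *
a=ctrl.read_camera("scene");b=ctrl.read_camera("top")
V=[(a,110,178,36),(b,334,194,30)]
def masks(p,u,v,n):
    c=p["color"][v:v+n,u:u+n].astype(float)+1;s=c.sum(2)
    rb=c[...,2]/s; rr=c[...,0]/s
    return np.clip((rb-.36)/.2,0,1),np.clip((.75-rr)/.35,0,1)
M=[masks(*v) for v in V]
def cost(x,ks):
    g=box(x[0],x[1],x[2],.034,.016,.033,.067);k=box(x[0],x[1],x[2],.030,.030,.004,.033);t=0
    for i in ks:
        p,u,v,n=V[i];G=render(p,g,u,v,n);K=np.maximum(G,render(p,k,u,v,n))
        B=lambda m:cv2.GaussianBlur(m,(0,0),.6)
        near=cv2.dilate((K>0).astype(np.uint8),np.ones((5,5)))
        t+=((B(G)-M[i][0])**2*near).sum()+(0.3*(B(K)-M[i][1])**2*near).sum()*(i==1)
    return t
for ks in([0],[1],[0,1]):
    R=[minimize(cost,[.476,-.231,t],args=(ks,),method="Nelder-Mead",options=dict(initial_simplex=[[.476,-.231,t],[.484,-.231,t],[.476,-.223,t],[.476,-.231,t+.2]])) for t in np.radians([-45,-30,-15,0,15])]
    for r in sorted(R,key=lambda r:r.fun)[:2]:print(ks,r.x[:2].round(4),np.degrees(r.x[2]).round(1),r.fun.round(2))
# ball direction from axis relative to ring centre (z .052)
for p,ring,ball in((a,(304.45,169.89),(306.83,165.58)),(b,(193.89,209.44),(192.6,206.2))):
    A=ray(p,*ring,.052)
    for th in range(-20,70,10):
        t=np.radians(th);q=proj(p,[A[0]+.009*np.cos(t),A[1]+.009*np.sin(t),.0695]);print(th,(q-ball).round(2),end=" ")
    print(A)
E
```

```text
[0] [ 0.4733 -0.2305] -2.5 14.64
[0] [ 0.4729 -0.2305] -2.5 14.67
[1] [ 0.4783 -0.2303] -20.2 32.42
[1] [ 0.4785 -0.2304] -20.5 32.47
[0, 1] [ 0.4769 -0.2302] -3.4 52.82
[0, 1] [ 0.4768 -0.2302] -3.4 52.82
-20 [-1.74  1.5 ] -10 [-1.14  1.51] 0 [-0.56  1.46] 10 [-0.01  1.33] 20 [0.49 1.14] 30 [0.91 0.9 ] 40 [1.26 0.6 ] 50 [1.51 0.27] 60 [ 1.67 -0.09] [0.49634302 0.23592294 0.052     ]
-20 [ 1.32 -0.25] -10 [ 0.8  -0.37] 0 [ 0.27 -0.4 ] 10 [-0.26 -0.34] 20 [-0.78 -0.19] 30 [-1.27  0.05] 40 [-1.7   0.37] 50 [-2.08  0.76] 60 [-2.39  1.2 ] [0.49774856 0.23678514 0.052     ]
```

Request:
{"op": "send_rows", "data": {"rows": "0 0 -10.9 -363 -250 25 1;0 0 -10.9 -363 -250 25 1;0 0 -10.9 -363 -250 25 1;0 0 -10.9 -363 -250 25 1;0 0 -10.9 -363 -250 25 1;0 0 -10.9 -363 -250 25 1;0 0 -10.9 -363 -250 25 1;0 0 -10.9 -363 -250 25 1", "grip_force": 40}}

```text
time: 2.1
eef_pos: [0.5016, 0.2469, 0.2001]
tcp_rot: [0.107, 0.994, -0.0, 0.0]
contact_force: [0.2, 0.2, 0.3]
opening: 1.004
finger_force: 0.0
```

```bash
cat >> h.py <<'E'
from scipy.spatial.transform import Rotation as Ro
def go(x,y,z,yaw):  # yaw: key yaw (tool y = yaw+90); prints turn z and tool shift in mm
    s=ctrl.get_state();R=Ro.from_quat(s["tcp_rot"]).as_matrix()
    cur=np.degrees(np.arctan2(R[1,1],R[0,1]));d=(yaw+90-cur+180)%360-180
    print("t",round(s["time"],2),"pos",s["eef_pos"].round(4),"yaw",round(cur-90,2),"tilt",R[:,2].round(4),"F",s["contact_force"].round(1),"open",round(s["opening"],3))
    print("turn z",round(-d,2),"shift",(R.T@(np.array([x,y,z])-s["eef_pos"])*1000).round(1))
E
python3 -c "
from h import *
go(.476,-.2305,.15,-12)"
```

```text
t 2.1 pos [0.5016 0.2469 0.2001] yaw -12.34 tilt [ 3.e-04 -5.e-04 -1.e+00] F [0.2 0.2 0.3] open 1.004
turn z -0.34 shift [ -77.  -471.8   50.3]
```

Request:
{"op": "send_rows", "data": {"rows": "0 0 0 -77 -472 50 0.4;0 0 0 -77 -472 50 0.4;0 0 0 -77 -472 50 0.4;0 0 0 -77 -472 50 0.4;0 0 0 -77 -472 50 0.4;0 0 0 -77 -472 50 0.4;0 0 0 -77 -472 50 0.4;0 0 0 -77 -472 50 0.4"}}

```text
time: 3.1
eef_pos: [0.4769, -0.2291, 0.1503]
tcp_rot: [0.105, 0.994, -0.0, 0.0]
contact_force: [0.6, -0.2, -0.6]
opening: 0.701
finger_force: 0.0
```

Request:
{"op": "send_rows", "data": {"rows": "0 0 0 0 -1 0 0.4;0 0 0 0 -1 0 0.4"}}

```text
time: 3.35
eef_pos: [0.4768, -0.2274, 0.1501]
tcp_rot: [0.104, 0.995, 0.0, -0.0]
contact_force: [-0.0, 0.7, -0.1]
opening: 0.701
finger_force: 0.0
```

```bash
python3 -c "
from h import *
go(.476,-.2305,.06,-12)
a=ctrl.read_camera('scene');b=ctrl.read_camera('top')
f=lambda p,x,y,w=80,h=60:cv2.resize(cv2.cvtColor(p['color'],4)[y-h//2:y+h//2,x-w//2:x+w//2],(400,300),interpolation=cv2.INTER_CUBIC)
cv2.imwrite('pics/d.png',np.hstack([f(a,125,185),f(b,350,208)]))"
```

```text
t 3.35 pos [ 0.4768 -0.2274  0.1501] yaw -11.98 tilt [-2.e-04  8.e-04 -1.e+00] F [-0.   0.7 -0.1] open 0.701
turn z 0.02 shift [ 0.2 -3.3 90.1]
```

View pics/d.png

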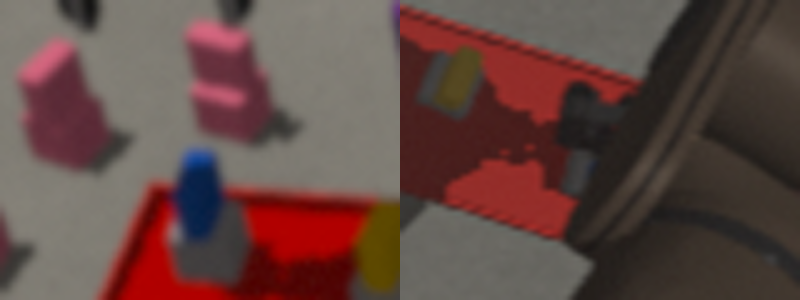

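The fingers straddle the blue key, which is at (197,195) in the left crop, with the yellow key clear. I'll descend now.

Request:
{"op": "send_rows", "data": {"rows": "0 0 0 0 -3 30 0.4;0 0 0 0 -3 60 0.4;0 0 0 0 -3 80 0.4;0 0 0 0 -3 90 0.4;0 0 0 0 -3 90 0.4;0 0 0 0 -3 90 0.4"}}

```text
time: 4.2
eef_pos: [0.4769, -0.2316, 0.0613]
tcp_rot: [0.104, 0.995, -0.001, 0.001]
contact_force: [-0.4, 0.6, -0.4]
opening: 0.699
finger_force: 0.0
```

Request:
{"op": "send_rows", "data": {"rows": "0 0 0 0 0 0 0;0 0 0 0 0 0 -0.4;0 0 0 0 0 0 -1;0 0 0 0 0 0 -1;0 0 0 0 0 0 -1;0 0 0 0 0 0 -1"}}

```text
time: 4.95
eef_pos: [0.4774, -0.232, 0.0627]
tcp_rot: [0.105, 0.994, -0.0, 0.001]
contact_force: [-0.2, 3.1, 9.9]
opening: 0.0
finger_force: 5.1
```

```bash
python3 -c "
from h import *
go(.476,-.2305,.18,-12)
s=ctrl.get_state();print(s['finger_force'],s['wrist_torque'])"
```

```text
t 4.95 pos [ 0.4774 -0.232   0.0627] yaw -12.02 tilt [ 2.4e-03 -8.0e-04 -1.0e+00] F [-0.2  3.1  9.9] open 0.0
turn z -0.02 shift [   1.4    1.1 -117.3]
5.095435660332441 [0.46675298 0.24873367 0.03426777]
```

```bash
python3 -c "
from h import *
a=ctrl.read_camera('scene')
f=lambda p,x,y,w=80,h=60:cv2.resize(cv2.cvtColor(p['color'],4)[y-h//2:y+h//2,x-w//2:x+w//2],(800,600),interpolation=cv2.INTER_CUBIC)
cv2.imwrite('pics/e.png',f(a,125,185))"
```

```text
(no output)
```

View pics/e.png

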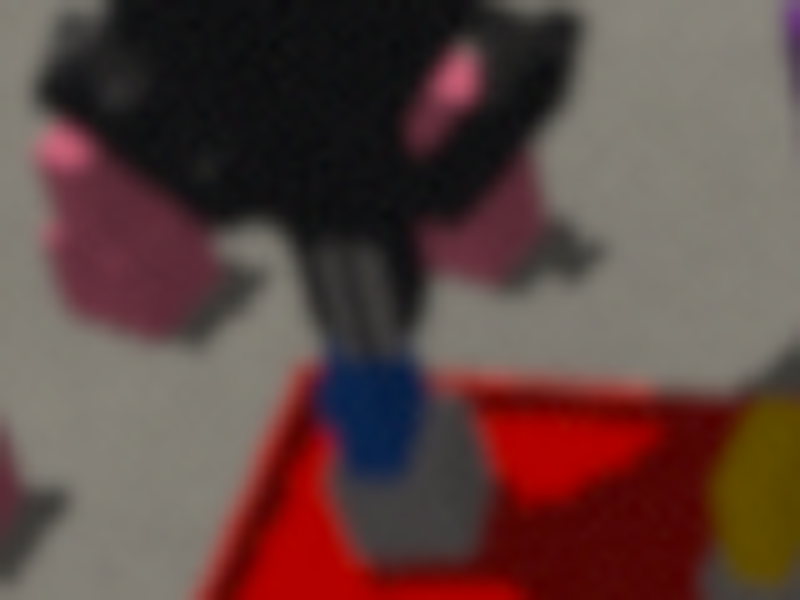

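```bash
python3 -c "
from h import *
a=ctrl.read_camera('scene');print(ctrl.nose_length)
for x in (.46,.477,.495):
  for z in (.033,.04,.067,.08): print(x,z,proj(a,[x,-.232,z]).round(1))
g=ctrl.get_state();print(g['opening'],g['eef_pos'],g['contact_force'])
c=a['color'][184:210:2,121].tolist();print(c)"
```

```text
0.022
0.46 0.033 [124.6 194.9]
0.46 0.04 [124.1 193. ]
0.46 0.067 [122.2 185.1]
0.46 0.08 [121.2 181.3]
0.477 0.033 [125.  199.5]
0.477 0.04 [124.5 197.6]
0.477 0.067 [122.5 189.7]
0.477 0.08 [121.6 185.9]
0.495 0.033 [125.4 204.5]
0.495 0.04 [124.9 202.5]
0.495 0.067 [122.9 194.7]
0.495 0.08 [121.9 190.8]
0.0019980649552041978 [ 0.47744372 -0.23194846  0.06274723] [-1.61601412  3.72598822 10.69227659]
[[55, 53, 52], [48, 46, 46], [46, 45, 45], [38, 42, 56], [15, 36, 71], [9, 35, 74], [13, 37, 75], [9, 35, 74], [9, 35, 73], [33, 44, 70], [63, 61, 66], [68, 64, 63], [73, 63, 61]]
```

```bash
python3 -c "
from h import *
a=ctrl.read_camera('scene');b=ctrl.read_camera('top')
f=lambda p,x,y,w=100,h=150:cv2.resize(cv2.cvtColor(p['color'],4)[y-h//2:y+h//2,x-w//2:x+w//2],(400,600),interpolation=cv2.INTER_CUBIC)
cv2.imwrite('pics/f.png',np.hstack([f(a,125,135),f(b,350,230)]))
for z in (.0407,.067,.0627): print(proj(b,[.4774,-.232,z]).round(1))
print(proj(b,[.477,-.2,.13]),proj(b,[.477,-.255,.13]))
E=np.array(b['extrinsics']);print(E.round(3))
s=ctrl.get_state();print(s['qpos'].round(3))"
```

```text
[351.  212.1]
[353.2 211.3]
[352.8 211.4]
[347.32467785 209.6453855 ] [367.19671527 209.0750837 ]
[[-0.029 -1.     0.     0.061]
 [-0.991  0.029 -0.131  0.532]
 [ 0.131 -0.004 -0.991  1.114]
 [ 0.     0.     0.     1.   ]]
[-6.440e-01  1.680e-01  2.044e+00  1.000e-03  9.270e-01 -2.006e+00]
```

View pics/f.png

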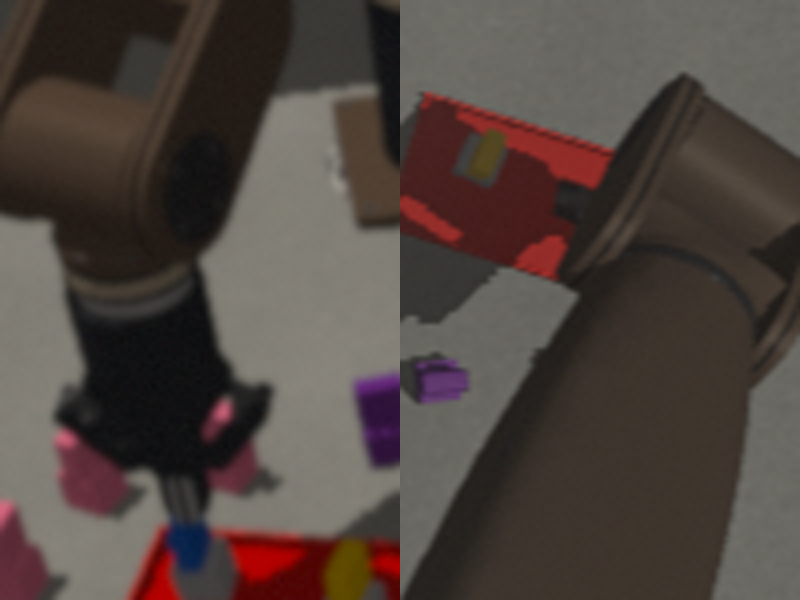

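The fingers have shut on top of the key: they end at scene pixel (121,190), which matches the grip's top. So the tips look about 27 mm higher than the reported TCP implies. I'll lift, open and check this against the camera.

Request:
{"op": "send_rows", "data": {"rows": "0 0 0 0 0 -10 -1;0 0 0 0 0 -20 -1;0 0 0 0 0 -20 -0.3;0 0 0 0 0 -20 0.3;0 0 0 0 0 -20 0.3"}}

```text
time: 5.78
eef_pos: [0.4757, -0.2312, 0.0796]
tcp_rot: [0.105, 0.995, 0.0, -0.0]
contact_force: [-0.3, 1.8, -1.2]
opening: 0.633
finger_force: 0.0
```

```bash
python3 -c "
from h import *
go(.4765,-.231,.06,-12);print(ctrl.get_state()['finger_force'])
a=ctrl.read_camera('scene')
c=cv2.resize(cv2.cvtColor(a['color'],4)[140:215,75:175],(800,600),interpolation=cv2.INTER_CUBIC)
z0=ctrl.get_state()['eef_pos']
for k,col in((0,(255,255,255)),(-.022,(0,255,0)),(.005,(0,255,255))):
  for dy in(-.0276,.0276):
    q=(proj(a,z0+np.array([.208*dy,.978*dy,k]))-[75,140]+.5)*8;cv2.circle(c,tuple(int(i) for i in q),4,col,-1)
cv2.imwrite('pics/g.png',c)"
```

```text
t 5.78 pos [ 0.4757 -0.2312  0.0796] yaw -12.01 tilt [-9.e-04  6.e-04 -1.e+00] F [-0.3  1.8 -1.2] open 0.633
turn z -0.01 shift [-0.8  0.3 19.6]
0.0
```

View pics/g.png

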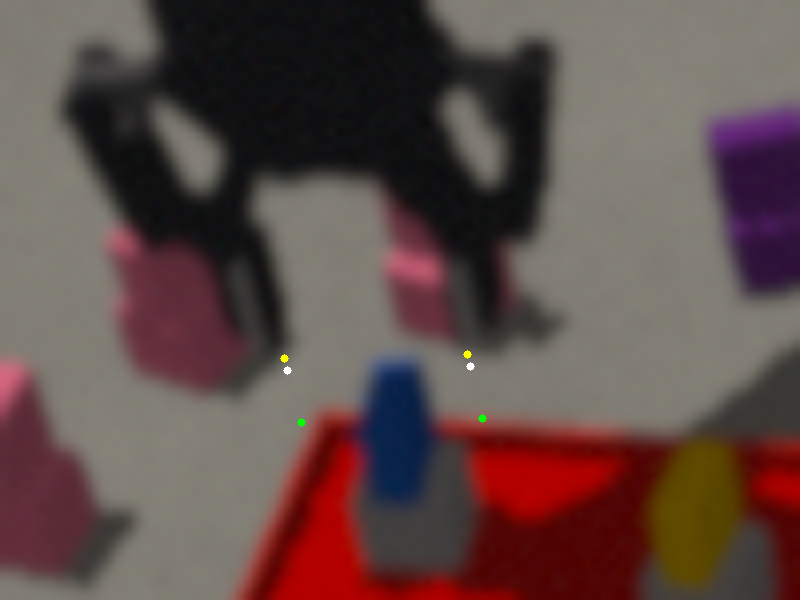

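The tips end about 25 mm above where the reported TCP puts them, so it is a z offset: real grasp height = reported z + 23 mm. Before going lower, I'll check whether the key moved when it was touched.

```bash
python3 - <<'E'
from h import *
V=[(112,181)]
import glob
ref=cv2.imread("pics/s.png");ref=cv2.resize(ref,(512,384),interpolation=cv2.INTER_AREA)[...,::-1].astype(float)
now=ctrl.read_camera("scene");c=now["color"].astype(float)
def rb(c):
    c=c[180:212,108:142]+1;return c[...,2]/c.sum(2),c[...,0]/c.sum(2)
for n,im in(("ref",ref),("now",c)):
    b,r=rb(im);B=b>.42;K=(r<.52)
    for v in range(3,32,3):print(n,v+180,"blue",(np.where(B[v])[0][[0,-1]]+108).tolist() if B[v].any() else "-","key",(np.where(K[v])[0]+108).tolist()[:1],(np.where(K[v])[0]+108).tolist()[-1:])
    # subpixel-ish moments
    w=np.clip((b-.36)/.2,0,1);y,x=np.mgrid[:32,:34];m=w.sum();print(m,(w*x).sum()/m+108,(w*y).sum()/m+180)
E
```

```text
ref 183 blue - key [108] [141]
ref 186 blue [122, 127] key [108] [141]
ref 189 blue [121, 127] key [108] [141]
ref 192 blue [120, 128] key [108] [141]
ref 195 blue [120, 129] key [108] [132]
ref 198 blue [121, 128] key [108] [133]
ref 201 blue [122, 127] key [108] [133]
ref 204 blue - key [108] [134]
ref 207 blue - key [120] [133]
ref 210 blue - key [122] [132]
121.9895032255376 124.19737111877919 193.44976571440682
now 183 blue - key [108] [141]
now 186 blue [122, 126] key [108] [141]
now 189 blue [121, 127] key [108] [141]
now 192 blue [121, 128] key [108] [141]
now 195 blue [121, 128] key [108] [132]
now 198 blue [121, 128] key [108] [132]
now 201 blue [121, 127] key [108] [133]
now 204 blue - key [108] [134]
now 207 blue - key [120] [133]
now 210 blue - key [122] [132]
110.42004616417678 124.21044055671832 193.93013107784557
```

The key hasn't moved. I'll descend to the corrected height and grip.

Request:
{"op": "send_rows", "data": {"rows": "0 0 2 0 1 15 0.3;0 0 2 0 1 30 0.3;0 0 2 0 1 38 0.3;0 0 2 0 1 44 0.3;0 0 2 0 1 44 0.3;0 0 2 0 1 44 0.3"}}

```text
time: 6.62
eef_pos: [0.4766, -0.2307, 0.0365]
tcp_rot: [0.122, 0.993, -0.0, 0.0]
contact_force: [0.3, -0.5, -0.3]
opening: 0.652
finger_force: 0.0
```

Request:
{"op": "send_rows", "data": {"rows": "0 0 0 0 0 0 0;0 0 0 0 0 0 -0.3;0 0 0 0 0 0 -0.7;0 0 0 0 0 0 -1;0 0 0 0 0 0 -1;0 0 0 0 0 0 -1", "grip_force": 50}}

```text
time: 7.38
eef_pos: [0.4764, -0.2306, 0.0364]
tcp_rot: [0.122, 0.993, -0.0, 0.0]
contact_force: [-0.1, 0.4, 3.1]
opening: 0.174
finger_force: 50.0
```

Request:
{"op": "send_rows", "data": {"rows": "0 0 0 0 0 -20 -1;0 0 0 0 0 -60 -1;0 0 0 0 0 -110 -1;0 0 0 0 0 -110 -1;0 0 0 0 0 -110 -1"}}

```text
time: 8.0
eef_pos: [0.4756, -0.2299, 0.145]
tcp_rot: [0.122, 0.993, 0.0, -0.001]
contact_force: [0.7, 0.3, -1.0]
opening: 0.179
finger_force: 49.6
```

```bash
python3 -c "
from h import *
go(.4970,.2365,.15,8);print(ctrl.get_state()['finger_force'])"
```

```text
t 8.0 pos [ 0.4756 -0.2299  0.145 ] yaw -14.0 tilt [-0.0015  0.0011 -1.    ] F [ 0.7  0.3 -1. ] open 0.179
turn z -22.0 shift [ 92.1 457.7  -4.5]
49.5694899559021
```

Request:
{"op": "send_rows", "data": {"rows": "0 0 -22 92 458 -3 -1;0 0 -22 92 458 -3 -1;0 0 -22 92 458 -3 -1;0 0 -22 92 458 -3 -1;0 0 -22 92 458 -3 -1;0 0 -22 92 458 -3 -1;0 0 -22 92 458 -3 -1;0 0 -22 92 458 -3 -1"}}

```text
time: 9.0
eef_pos: [0.4958, 0.2388, 0.1463]
tcp_rot: [-0.071, 0.997, -0.0, -0.002]
contact_force: [0.7, -0.9, -0.3]
opening: 0.174
finger_force: 49.8
```

Request:
{"op": "send_rows", "data": {"rows": "0 0 -22 92 458 -3 -1"}}

```text
time: 9.12
eef_pos: [0.4764, 0.2954, 0.1467]
tcp_rot: [-0.164, 0.986, -0.001, -0.002]
contact_force: [0.0, 0.4, -1.2]
opening: 0.175
finger_force: 49.7
```

That repeat was relative, so it overshot by one row. Nothing was touched, and I'll correct it.

```bash
python3 -c "
from h import *
go(.4970,.2365,.146,8)"
```

```text
t 9.12 pos [0.4764 0.2954 0.1467] yaw 18.91 tilt [-0.0037 -0.0021 -1.    ] F [ 0.   0.4 -1.2] open 0.175
turn z 10.91 shift [ -0.4 -62.4   0.7]
```

Request:
{"op": "send_rows", "data": {"rows": "0 0 11 0 -62 0 -1;0 0 11 0 -62 0 -1;0 0 11 0 -62 0 -1;0 0 11 0 -62 0 -1"}}

```text
time: 9.62
eef_pos: [0.4967, 0.2358, 0.1484]
tcp_rot: [-0.067, 0.998, -0.0, -0.001]
contact_force: [0.3, -1.1, -0.2]
opening: 0.174
finger_force: 49.9
```

```bash
python3 - <<'E'
from h import *
go(.4970,.2365,.146,8)
a=ctrl.read_camera('scene');b=ctrl.read_camera('top')
f=lambda p,x,y,w=60,h=60:cv2.resize(cv2.cvtColor(p['color'],4)[y-h//2:y+h//2,x-w//2:x+w//2],(400,400),interpolation=cv2.INTER_CUBIC)
cv2.imwrite('pics/i.png',np.hstack([f(a,304,155),f(b,194,205)]))
s=ctrl.get_state()['eef_pos'];m=s-[0,0,.0324]
pts=box(m[0],m[1],np.radians(8),.03,.03,m[2],m[2]+.029);print(np.array([proj(a,q) for q in pts]).round(1).tolist())
E
```

```text
t 9.62 pos [0.4967 0.2358 0.1484] yaw 7.68 tilt [-2.1e-03 -3.0e-04 -1.0e+00] F [ 0.3 -1.1 -0.2] open 0.174
turn z -0.32 shift [-0.4  0.6  2.4]
[[299.1, 148.9], [309.5, 146.2], [304.6, 155.8], [315.1, 153.0], [300.2, 139.8], [310.7, 137.2], [305.7, 146.7], [316.4, 143.9]]
```

View pics/i.png

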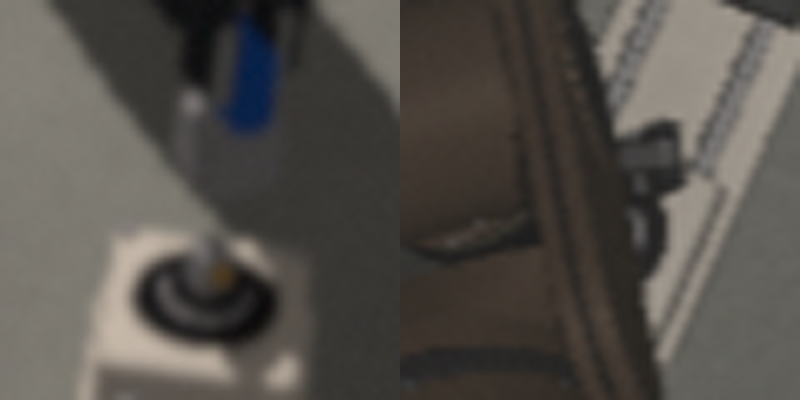

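The key hangs above the spindle. In the left panel the block spans (175–280, 100–195) and the gold ball is at (222,275). The key is in view but blurred, so I'll measure its offset against the spindle in this picture.

```bash
python3 - <<'E'
from h import *
a=ctrl.read_camera('scene');s=ctrl.get_state()['eef_pos'];mz=s[2]-.0324
c=a['color'].astype(float)+1;rb=c[...,2]/c.sum(2);w=np.clip((rb-.40)/.15,0,1)[122:150,296:326]
y,x=np.mgrid[122:150,296:326];
for v in range(124,147,2):
    r=w[v-122];print(v,round(r.sum(),2),round((r*x[0]).sum()/max(r.sum(),.01),2),end=" | ")
print()
k,sn=np.cos(np.radians(8)),np.sin(np.radians(8))
for off in((0,0),(.003,0),(0,.003)):
    for lx,ly in((.017,-.008),(.017,.008)):
        for z in(.029,.045):
            q=proj(a,[s[0]+off[0]+k*lx-sn*ly,s[1]+off[1]+sn*lx+k*ly,mz+z]);print(q.round(1),end=" ")
    print()
A=proj(a,[.4963,.2359,.08]);print("spindle top pred",A)
g=c[150:172,296:316].mean(2).round(0).astype(int);print(g)
E
```

```text
124 0.0 0.0 | 126 0.0 0.0 | 128 3.16 311.38 | 130 3.97 312.0 | 132 4.87 312.16 | 134 5.58 312.24 | 136 5.76 312.04 | 138 5.69 311.69 | 140 6.09 311.22 | 142 6.21 310.8 | 144 1.58 310.71 | 146 0.0 0.0 | 
[308.7 146.4] [309.4 141.3] [314.4 145. ] [315.1 139.8] 
[309.1 147.2] [309.8 142. ] [314.8 145.7] [315.5 140.5] 
[309.8 146.3] [310.5 141.1] [315.5 144.8] [316.3 139.7] 
spindle top pred [305.49365612 161.78131258]
[[120 116 109  96  81  74  72  65  61  60  59  62  62  62  62  63  61  62
   62  60]
 [121 120 117 108  97  83  72  64  61  60  61  62  62  62  62  61  62  61
   61  60]
 [121 120 120 117 110  96  77  65  60  60  62  62  62  62  61  61  60  60
   59  59]
 [121 122 121 120 118 108  88  72  63  60  62  62  62  61  60  59  58  58
   56  55]
 [121 121 121 121 120 114 101  87  72  62  60  58  59  59  58  57  56  56
   54  54]
 [120 121 121 119 120 118 112 103  86  72  63  57  55  56  56  54  54  54
   53  54]
 [119 120 119 121 120 120 118 113 100  87  71  60  56  55  54  55  53  54
   54  55]
 [121 121 121 120 120 119 120 117 114 102  82  66  56  54  55  54  55  54
   54  55]
 
[... 489 characters left out ...]
 145 120
   95  81]
 [122  93  70  54  48  57  74  86  90  79  69  63  64  72  93 115 127 122
  103  87]
 [ 81  56  49  44  41  52  69  79  78  69  63  58  52  46  51  71  93 106
  101  90]
 [ 52  50  62  55  43  51  67  75  74  66  59  54  48  35  27  35  53  75
   86  84]
 [ 38  57  78  66  45  43  58  69  67  62  57  53  43  29  25  23  27  40
   56  69]
 [ 33  59  82  73  47  37  45  56  59  53  48  43  35  25  26  28  23  19
   34  53]
 [ 30  54  76  75  58  41  38  42  45  42  34  30  24  26  32  33  25  18
   22  46]
 [ 28  42  65  77  71  59  46  38  34  33  30  26  27  31  38  34  23  17
   20  46]
 [ 31  32  52  71  78  74  64  50  42  42  41  37  40  43  40  31  21  13
   22  47]]
```

Request:
{"op": "send_rows", "data": {"rows": "0 0 0 -3 0 10 -1;0 0 0 -3 0 20 -1;0 0 0 -3 0 28 -1;0 0 0 -3 0 30 -1;0 0 0 -3 0 32 -1;0 0 0 -3 0 34 -1;0 0 0 -3 0 35 -1;0 0 0 -3 0 36 -1"}}

```text
time: 10.78
eef_pos: [0.5002, 0.2369, 0.1137]
tcp_rot: [-0.067, 0.998, 0.0, 0.0]
contact_force: [-0.1, 0.0, -1.6]
opening: 0.172
finger_force: 49.9
```

```bash
python3 -c "
from h import *
go(.4970,.2365,.0924,8);s=ctrl.get_state();print(s['wrist_torque'].round(3),'mouth over seat mm',(s['eef_pos'][2]-.0324-.06)*1000)"
```

```text
t 10.78 pos [0.5002 0.2369 0.1137] yaw 7.74 tilt [ 4.e-04  1.e-04 -1.e+00] F [-0.1  0.  -1.6] open 0.172
turn z -0.26 shift [ 3.2  0.  21.3]
[-0.016 -0.026  0.009] mouth over seat mm 21.29035213669131
```

Now 1 mm at a time.

Request:
{"op": "send_rows", "data": {"rows": "0 0 0 0 0 1 -1;0 0 0 0 0 2 -1;0 0 0 0 0 2 -1"}}

```text
time: 11.15
eef_pos: [0.5002, 0.2369, 0.1121]
tcp_rot: [-0.067, 0.998, 0.0, 0.0]
contact_force: [-1.0, 0.3, 2.6]
opening: 0.173
finger_force: 50.4
```

Request:
{"op": "send_rows", "data": {"rows": "0 0 0 0 0 1 -1;0 0 0 0 0 2 -1;0 0 0 0 0 2 -1"}}

```text
time: 11.52
eef_pos: [0.5006, 0.237, 0.1118]
tcp_rot: [-0.068, 0.998, -0.0, 0.0]
contact_force: [-3.5, -1.1, 11.7]
opening: 0.175
finger_force: 51.5
```

```bash
python3 -c "
from h import *
go(.4970,.2365,.0924,8);s=ctrl.get_state();print(s['wrist_torque'].round(3),'mouth over seat mm',(s['eef_pos'][2]-.0324-.06)*1000)"
```

```text
t 11.53 pos [0.5006 0.237  0.1118] yaw 7.75 tilt [ 5.e-04 -1.e-04 -1.e+00] F [-3.5 -1.1 11.7] open 0.175
turn z -0.25 shift [ 3.6 -0.  19.4]
[-0.305  0.859  0.038] mouth over seat mm 19.382250640396407
```

Contact at 19.4 mm, with the reaction pushing −x and slightly −y, so the key sits too far to +x. I'll lift, shift by −2.5 mm in x and −1 mm in y, and lower again.

Request:
{"op": "send_rows", "data": {"rows": "0 0 0 0 0 -4 -1;0 0 0 2.5 -1 -4 -1;0 0 0 2.5 -1 -4 -1;0 0 0 2.5 -1 -2 -1;0 0 0 2.5 -1 -1 -1;0 0 0 2.5 -1 -1 -1"}}

```text
time: 12.28
eef_pos: [0.4975, 0.2355, 0.1104]
tcp_rot: [-0.067, 0.998, -0.0, -0.0]
contact_force: [-1.0, -1.0, -0.4]
opening: 0.177
finger_force: 50.1
```

Request:
{"op": "send_rows", "data": {"rows": "0 0 0 0 0 1 -1;0 0 0 0 0 1.5 -1;0 0 0 0 0 1.5 -1"}}

```text
time: 12.65
eef_pos: [0.4977, 0.2356, 0.1099]
tcp_rot: [-0.068, 0.998, -0.0, -0.0]
contact_force: [-2.7, -1.2, 5.0]
opening: 0.178
finger_force: 50.7
```

```bash
cat >>h.py <<'E'
def st():
    s=ctrl.get_state();R=Ro.from_quat(s["tcp_rot"]).as_matrix()
    print("t",round(s["time"],2),"xy",s["eef_pos"][:2].round(4),"yaw",round(np.degrees(np.arctan2(R[1,1],R[0,1]))-90,2),"F",s["contact_force"].round(1),"T",s["wrist_torque"].round(3),"mouth",((s["eef_pos"][2]-.0924)*1000).round(2),"open",round(s["opening"],3))
E
python3 -c "
from h import *
st()"
```

```text
t 12.65 xy [0.4977 0.2356] yaw 7.74 F [-2.7 -1.2  5. ] T [-0.189  0.657  0.004] mouth 17.54 open 0.178
```

Mouth is at 17.5 mm, near the bottom of the bevel, so angle and position are nearly right. I'll nudge −x and press lightly.

Request:
{"op": "send_rows", "data": {"rows": "0 0 0 1 -0.5 -1 -1;0 0 0 1 -0.5 0 -1;0 0 0 1 -0.5 1 -1;0 0 0 1 -0.5 1 -1"}}

```text
time: 13.15
eef_pos: [0.4972, 0.2351, 0.109]
tcp_rot: [-0.067, 0.998, 0.0, 0.0]
contact_force: [-2.4, -0.1, 5.4]
opening: 0.177
finger_force: 51.0
```

```bash
python3 -c "
from h import *
st()"
```

```text
t 13.15 xy [0.4972 0.2351] yaw 7.74 F [-2.4 -0.1  5.4] T [-0.123  0.515 -0.04 ] mouth 16.6 open 0.177
```

Request:
{"op": "send_rows", "data": {"rows": "0 0 0 1 0 -0.5 -1;0 0 0 1 0 0.5 -1;0 0 0 1 0 1.5 -1;0 0 0 1 0 1.5 -1"}}

```text
time: 13.65
eef_pos: [0.4955, 0.2347, 0.1059]
tcp_rot: [-0.067, 0.998, -0.0, -0.0]
contact_force: [0.8, 0.5, -0.9]
opening: 0.178
finger_force: 49.9
```

```bash
python3 -c "
from h import *
st()"
```

```text
t 13.65 xy [0.4955 0.2347] yaw 7.74 F [ 0.8  0.5 -0.9] T [ 0.1   -0.037  0.026] mouth 13.51 open 0.178
```

It has slipped onto the square, at 13.5 mm with no load. I'll go on down to the ball.

Request:
{"op": "send_rows", "data": {"rows": "0 0 0 0 0 1 -1;0 0 0 0 0 2 -1;0 0 0 0 0 3 -1;0 0 0 0 0 3 -1"}}

```text
time: 14.15
eef_pos: [0.4963, 0.2349, 0.1042]
tcp_rot: [-0.068, 0.998, 0.0, 0.001]
contact_force: [0.4, -0.3, 1.8]
opening: 0.182
finger_force: 50.4
```

```bash
python3 -c "
from h import *
st()"
```

```text
t 14.15 xy [0.4963 0.2349] yaw 7.74 F [ 0.4 -0.3  1.8] T [-0.022 -0.139  0.011] mouth 11.81 open 0.182
```

Request:
{"op": "send_rows", "data": {"rows": "0 0 0 0 0 1 -1;0 0 0 0 0 2 -1;0 0 0 0 0 3 -1;0 0 0 0 0 3 -1"}}

```text
time: 14.65
eef_pos: [0.4964, 0.235, 0.1012]
tcp_rot: [-0.067, 0.998, 0.0, 0.001]
contact_force: [1.1, 0.2, 3.5]
opening: 0.173
finger_force: 50.6
```

```bash
python3 -c "
from h import *
st()"
```

```text
t 14.65 xy [0.4964 0.235 ] yaw 7.74 F [1.1 0.2 3.5] T [ 0.128 -0.181  0.003] mouth 8.84 open 0.173
```

Request:
{"op": "send_rows", "data": {"rows": "0 0 0 0 0 1 -1;0 0 0 0 0 2 -1;0 0 0 0 0 3 -1;0 0 0 0 0 4 -1;0 0 0 0 0 4 -1"}}

```text
time: 15.28
eef_pos: [0.496, 0.2347, 0.0955]
tcp_rot: [-0.067, 0.998, 0.0, 0.001]
contact_force: [6.0, 0.8, -4.2]
opening: 0.175
finger_force: 49.5
```

Request:
{"op": "send_rows", "data": {"rows": "0 0 0 0 0 1 -1;0 0 0 0 0 2 -1;0 0 0 0 0 2 -1"}}

```text
time: 15.65
eef_pos: [0.4952, 0.2346, 0.0934]
tcp_rot: [-0.067, 0.998, -0.0, -0.001]
contact_force: [4.9, 1.2, -5.7]
opening: 0.174
finger_force: 49.4
```

```bash
python3 -c "
from h import *
st()"
```

```text
t 15.65 xy [0.4952 0.2346] yaw 7.73 F [ 4.9  1.2 -5.7] T [ 0.316 -0.907  0.028] mouth 1.03 open 0.174
```

Request:
{"op": "send_rows", "data": {"rows": "0 0 0 0 0 0.7 -1;0 0 0 0 0 1.4 -1;0 0 0 0 0 1.4 -1"}}

```text
time: 16.02
eef_pos: [0.4954, 0.2347, 0.0931]
tcp_rot: [-0.067, 0.998, -0.0, -0.001]
contact_force: [2.9, 0.8, -2.6]
opening: 0.178
finger_force: 49.7
```

```bash
python3 -c "
from h import *
st()"
```

```text
t 16.02 xy [0.4954 0.2347] yaw 7.74 F [ 2.9  0.8 -2.6] T [ 0.126 -0.491  0.038] mouth 0.7 open 0.178
```

Request:
{"op": "send_rows", "data": {"rows": "0 0 0 0 0 1 -1;0 0 0 0 0 2 -1;0 0 0 0 0 2 -1"}}

```text
time: 16.4
eef_pos: [0.4956, 0.2348, 0.0918]
tcp_rot: [-0.068, 0.998, -0.0, -0.0]
contact_force: [-1.4, -0.4, 2.8]
opening: 0.177
finger_force: 50.5
```

Request:
{"op": "send_rows", "data": {"rows": "0 0 0 0 0 1 -1;0 0 0 0 0 2 -1;0 0 0 0 0 2 -1"}}

```text
time: 16.77
eef_pos: [0.4963, 0.235, 0.0909]
tcp_rot: [-0.068, 0.998, 0.0, 0.0]
contact_force: [-2.0, -0.2, 8.4]
opening: 0.178
finger_force: 51.4
```

```bash
python3 -c "
from h import *
st()"
```

```text
t 16.77 xy [0.4963 0.235 ] yaw 7.74 F [-2.  -0.2  8.4] T [-0.163  0.469  0.035] mouth -1.51 open 0.178
```

It is seated on the washer: −1.5 mm at 8.4 N fits 6 N/mm. I'll press once more, ease off and open.

Request:
{"op": "send_rows", "data": {"rows": "0 0 0 0 0 1 -1;0 0 0 0 0 2 -1;0 0 0 0 0 2 -1;0 0 0 0 0 0 -1;0 0 0 0 0 0 -0.3;0 0 0 0 0 0 0.2;0 0 0 0 0 0 0.2;0 0 0 0 0 0 0.2"}}

```text
time: 17.77
eef_pos: [0.4955, 0.2347, 0.0886]
tcp_rot: [-0.067, 0.998, -0.0, -0.0]
contact_force: [-0.4, 0.0, 0.4]
opening: 0.601
finger_force: 0.0
```

Request:
{"op": "send_rows", "data": {"rows": "0 0 0 0 0 -5 0.2;0 0 0 0 0 -20 0.2;0 0 0 0 0 -60 0.2;0 0 0 0 0 -120 0.2;0 0 0 0 0 -120 0.2;0 0 0 300 0 -120 0.2;0 0 0 300 0 -120 0.2"}}

```text
time: 18.65
eef_pos: [0.3706, 0.2176, 0.2088]
tcp_rot: [-0.067, 0.998, -0.0, -0.001]
contact_force: [-0.5, 0.3, 1.1]
opening: 0.602
finger_force: 0.0
```

```bash
python3 - <<'E'
from h import *
st()
a=ctrl.read_camera('scene');b=ctrl.read_camera('top')
f=lambda p,x,y,w=60,h=60:cv2.resize(cv2.cvtColor(p['color'],4)[y-h//2:y+h//2,x-w//2:x+w//2],(400,400),interpolation=cv2.INTER_CUBIC)
cv2.imwrite('pics/j.png',np.hstack([f(a,304,160),f(b,194,205)]))
for z in(.058,.06,.063):
    print(np.array([proj(a,q) for q in box(.4963,.2359,np.radians(8),.034,.016,z+.029,z+.063)]).round(1).tolist())
c=a['color'].astype(float)+1;rb=c[...,2]/c.sum(2);m=rb[125:175,290:325]>.44;q=np.argwhere(m)+[125,290];print(q.min(0),q.max(0),q.mean(0))
E
```

```text
t 18.65 xy [0.3706 0.2176] yaw 7.7 F [-0.5  0.3  1.1] T [0.008 0.049 0.016] mouth 116.4 open 0.602
[[300.0, 156.6], [305.4, 155.1], [306.1, 164.4], [311.6, 162.9], [301.2, 146.3], [306.8, 144.9], [307.5, 154.1], [313.1, 152.6]]
[[300.1, 156.0], [305.5, 154.5], [306.2, 163.8], [311.7, 162.3], [301.3, 145.7], [306.8, 144.3], [307.5, 153.5], [313.2, 152.0]]
[[300.2, 155.1], [305.6, 153.7], [306.3, 162.9], [311.8, 161.4], [301.4, 144.7], [307.0, 143.3], [307.7, 152.5], [313.3, 151.1]]
[144 302] [161 312] [152.38815789 306.81578947]
```

View pics/j.png

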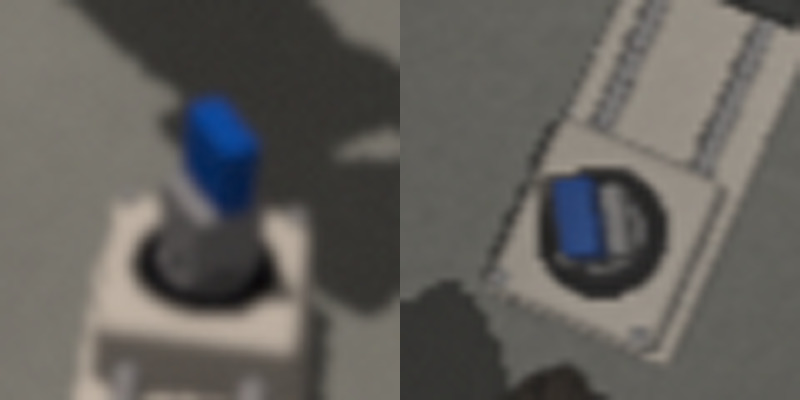

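The key stands upright and seated on the spindle: blue grip at (215,155) in the left panel, centred on the washer at (600,230) in the right. The gripper is clear, so I'll hand it in.

```bash
python3 -c "
from h import *
print(ctrl.sign_off())"
```

```text
the job is handed in; nothing more can be done
None
```

The blue key is on the spindle, pressed down to the washer after the ball gave way and snapped over, and let go of; the job was handed in at about 19 s, with no verdict returned.

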